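# Fit the lift sleeve on an artificial foot

### The job

The artificial foot on its board still needs its lift sleeve: take the tall, wide aluminium sleeve and slide it from above over the foot's upright ankle post, lowering it (not letting it drop) until it sits flat on the ankle plate, then let go. Leave the flat ring and the narrow sleeve where they stand.

Things in the scene. Friction and masses are not known exactly. Their poses are not given: they have to be found in the camera images.
- tall_sleeve_center (a point): The sleeve to fit: plain aluminium tube standing upright on the bench, outside diameter 58 mm, bore 40 mm (9 mm wall), 50 mm tall, about 0.18 kg, the same either way up. The point is its centre on the axis, half-way up (25 mm above its underside); z is its axis. Round: any grasp direction across the 58 mm will do.
- ankle_seat (a point): Centre of the flat round ankle plate (68 mm across, 92 mm above the bench) of a tan artificial foot fixed on a plywood board, at the root of the upright steel ankle post: 26 mm diameter, 56 mm high, top 8 mm tapered; the sleeve has 7 mm play all round on it. z up, x to the toes (foot 192 mm ahead and 68 mm behind the post, 92 mm wide, lower than the plate; board 310 x 130 mm).
- flat_ring_center (a point): A bystander, to be left alone: flat aluminium ring lying on the bench, 58 mm outside, 40 mm bore, only 14 mm thick. The point is its centre, 7 mm above its underside; z is its axis.
- narrow_sleeve_center (a point): A bystander, to be left alone: narrow upright aluminium sleeve, 36 mm outside, 18 mm bore (too small for the post), 50 mm tall. The point is its centre, 25 mm above its underside; z is its axis.
Not all that is in view belongs to the job. What is shaped like the part that bears tall_sleeve_center but brown or purple is not meant.

How it is judged:
At the end, for the whole second after the job is handed in: The tall sleeve is around the ankle post (axis within 12 mm), sits on the ankle plate (height within 6 mm, within 10 degrees of upright) and is at rest; the flat ring and the narrow sleeve are within 30 mm of where they stood (horizontal distance between tall_sleeve_center and ankle_seat below 0.012 m and z of tall_sleeve_center in the frame of ankle_seat between 0.019 and 0.031 m and angle between the z axis of tall_sleeve_center and the z axis of ankle_seat, either way round below 0.17 rad and linear speed of tall_sleeve below 0.02 m/s and distance of each of flat_ring_center, narrow_sleeve_center from where it was at the start of the episode below 0.03 m); the robot touches nothing.
It fails at once if the tall sleeve drops down the post (faster than 0.5 m/s) instead of being lowered (horizontal distance between tall_sleeve_center and ankle_seat below 0.03 m and z of tall_sleeve_center in the frame of ankle_seat below 0.075 m and linear speed of tall_sleeve above 0.5 m/s).
It fails at once if the flat ring or the narrow sleeve is moved more than 30 mm (distance of any of flat_ring_center, narrow_sleeve_center from where it was at the start of the episode above 0.03 m).
It also fails if it takes over 42 s, if anything falls off the work surface, if the arm or the gripper's body presses on something with over 40 N, if the wrist force passes 120 N, or if a joint passes its speed limit or range.

### The arm

A 7-joint arm with a two-finger parallel gripper is mounted at the origin on the work surface. World frame = base frame: x ahead of the robot, y to its left, z up, the work surface at z = 0. Lengths are in m, angles in rad, forces in N, time in s.
With the tool pointing down it reaches from about 0.4 to 0.85 m from the base axis. Payload 6.9 kg.
Tool frame: the origin (TCP) lies midway between the tips of the shut fingers; the grasp point (between the pads) lies bot.pinch_z behind it (bot.pinch_z is the distance from the TCP to the grasp point, in m); z points along the fingers, y is the direction in which the jaws open and shut (so a half turn about z gives the same grasp; the last joint's range is limited). The gripper opens to 85 mm and grips with 20 to 120 N. Pads are 22 mm wide; open, the fingers measure 114 mm over their backs; the gripper's body (76 mm by 85 mm) begins 54 mm behind the grasp point. The pads swing forward as they close: fully open they stand 13 mm farther back than shut.
Start: joints at [1.373, 0.507, -0.238, 1.5, 0.126, 1.149, -0.155], TCP at [0.186, -0.597, 0.231] pointing down, gripper open.
Joint ranges: [-3.08, 3.08], [-0.24, 2.05], [-1.43, 1.35], [0, 2.5], [-1.52, 4.66], [0.17, 1.96], [-2.89, 2.89]. Speed limits (rad/s): [2.39, 2.39, 3.14, 3.14, 3.14, 3.14, 3.14].

### API

Orientations are given as a 3x3 rotation matrix whose columns are the frame's x, y, z axes.
In Python, from cell import bot gives the robot as it stands. Calls block until the motion is done:
- bot.reach(position, orientation): joint-space move of the TCP to a pose.
- bot.servo_line(position, max_speed=0.15, rot=None, stop_force=None): straight line of the TCP; rot=None keeps the orientation; max_speed is the mean speed in m/s. With stop_force (N) it stops when the force on the tool has changed by that much, and returns True; else False.
- bot.set_joints(angles): joint-space move.
- bot.grip(opening, effort=None): opening from 0.0 (shut) to 1.0 (fully open); effort is the grip in N (None keeps the last); returns when the fingers have stopped.
- bot.sleep(seconds).
- bot.inverse_kinematics(position, orientation): joint angles nearest the present ones, or None.
- bot.read_state(): the state.
- bot.camera(name): name is "scene" or "top" or "wrist"; returns the picture (480x640x3 uint8, red, green, blue); there is no depth.
- bot.camera_info(name): a dict with "intrinsics" (3x3 intrinsics, pixels), "k1" (the pictures are not rectified: a ray, as slopes to the right and down, at radius r is drawn at 1 + k1 r^2 times it, then the intrinsics apply), "extrinsics" (4x4, takes a point from world to camera coordinates). Camera axes: x right, y up, looking along -z (the intrinsics and any distortion apply to the point x, -y, -z); pixel columns grow to the right and rows downward; lengths in m; the calibration is good to about 2 mm. A picture is of the moment at which its call begins: read the wrist's pose just before it. camera_info takes no time and is no camera call; for the wrist camera it gives the pose at the moment of the call.
A pose or a line that the arm cannot do raises bot.IKError and nothing moves.
- bot.finish_job(): hands the job in, once; it reports no verdict.
The state is a dict: "time": time; "q": joint angles; "qd": joint speeds; "joint_efforts": joint torques, N m; "ee_pos": TCP position; "orientation": TCP orientation; "ft_force": force on the tool from outside, world axes, zero at the start; "torque": the same for the moment, N m; "finger_gap": opening from 0.0 (shut) to 1.0 (fully open).
Only numpy, scipy, OpenCV 4.12 (cv2) and the standard library are available. Lean on these libraries where they do the work, as an engineer would, in place of code of your own. Each camera call takes 0.05 s, during which the arm holds its last target. There are 200 camera calls.

## Working session

There is one attempt and no reset: what is moved stays moved. The work goes in short steps, each a Python script; the robot and the scene stay as the last script left them, time stands still between calls to the robot, and variables do not carry over. Pictures are saved under pics/ and viewed, about 8 in all and at most 12, crops included, and the job is handed in when it is done.

```bash
mkdir -p pics; ls; cat > h.py <<'E'
import numpy as np, cv2
from cell import bot
def save(name,fn):
    im=bot.camera(name); cv2.imwrite('pics/'+fn,im[:,:,::-1]); return im
def ray(name,u,v,info=None):
    i=info or bot.camera_info(name); K=np.array(i['intrinsics']); E=np.array(i['extrinsics']); k=i['k1']
    d=np.array([(u-K[0,2])/K[0,0],(v-K[1,2])/K[1,1]]); s=d.copy()
    for _ in range(30): s=d/(1+k*(s@s))
    R=E[:3,:3]; return -R.T@E[:3,3], R.T@np.array([s[0],-s[1],-1])
def at_z(name,u,v,z,info=None):
    o,d=ray(name,u,v,info); return o+d*(z-o[2])/d[2]
def proj(name,p,info=None):
    i=info or bot.camera_info(name); K=np.array(i['intrinsics']); E=np.array(i['extrinsics'])
    c=E[:3,:3]@np.array(p)+E[:3,3]; s=np.array([c[0],-c[1]])/-c[2]; s=s*(1+i['k1']*(s@s))
    return K[0,0]*s[0]+K[0,2],K[1,1]*s[1]+K[1,2]
E
python3 - <<'E'
from h import *
save('scene','s0.png');save('top','t0.png')
s=bot.read_state();print(s['time'],s['ee_pos'],bot.pinch_z,s['orientation'])
for n in('scene','top'):
    E=np.array(bot.camera_info(n)['extrinsics']);print(n,(-E[:3,:3].T@E[:3,3]).round(3),(-E[2,:3]).round(2))
E
```

```text
pics
0.1 [ 0.18613841 -0.59616758  0.2305334 ] 0.0187 [[ 9.54527939e-01  2.98121050e-01 -5.02993184e-04]
 [ 2.98121473e-01 -9.54526739e-01  1.51396173e-03]
 [-2.87765837e-05 -1.59507184e-03 -9.99998727e-01]]
scene [ 1.032 -0.488  0.888] [-0.47  0.48 -0.74]
top [0.444 0.025 0.906] [ 0.1   0.02 -1.  ]
```

View pics/t0.png

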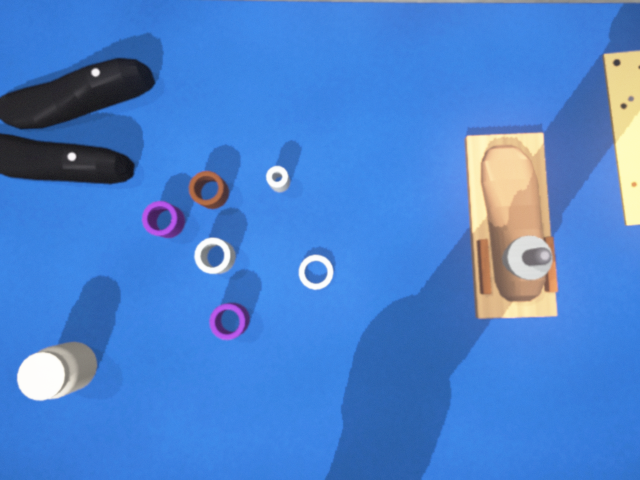

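View pics/s0.png

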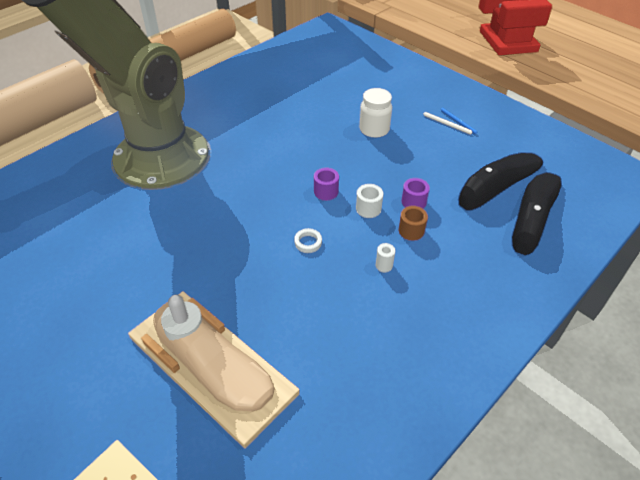

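Top view: the white-grey tubes are the tall wide one at (215,255), the flat ring at (316,272) and the narrow one at (278,179). Purple tubes stand at (163,219) and (229,322), and a brown one at (208,189). Only (215,255) is bare aluminium, wide and tall. The ankle plate is around (528,257). I'll confirm with an enlarged crop.

```bash
python3 - <<'E'
from h import *
t=cv2.imread('pics/t0.png'); s=cv2.imread('pics/s0.png')
a=cv2.resize(t[205:305,165:265],(400,400),interpolation=cv2.INTER_CUBIC)
b=cv2.resize(t[207:307,478:578],(400,400),interpolation=cv2.INTER_CUBIC)
cv2.imwrite('pics/c1.png',np.hstack([a,b]))
for n,u,v,z in [('tall',215,255,.05),('ring',316,272,.014),('narrow',278,179,.05),('plate',529,257,.092),('brown',208,189,.05),('purp1',163,219,.05),('purp2',229,322,.05)]: print(n,at_z('top',u,v,z).round(4))
for n,u,v,z in [('tall',370,192,.05),('ring',308,240,.014),('narrow',386,249,.05),('plate',181,319,.092)]: print('scene',n,at_z('scene',u,v,z).round(4))
E
```

```text
tall [0.4863 0.2191 0.05  ]
ring [0.4625 0.0556 0.014 ]
narrow [0.6133 0.1202 0.05  ]
plate [ 0.4902 -0.2719  0.092 ]
brown [0.5946 0.2349 0.05  ]
purp1 [0.5437 0.3064 0.05  ]
purp2 [0.3793 0.1922 0.05  ]
scene tall [0.4881 0.2261 0.05  ]
scene ring [0.4697 0.0535 0.014 ]
scene narrow [0.6197 0.1244 0.05  ]
scene plate [ 0.4958 -0.2745  0.092 ]
```

View pics/c1.png

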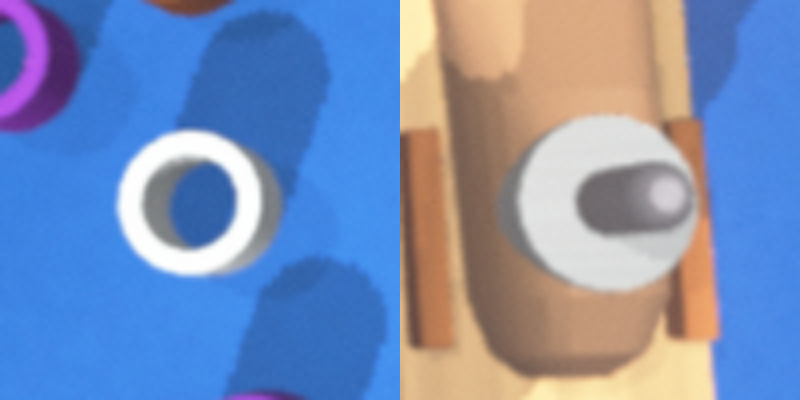

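The crop confirms it: plain aluminium, wide tall tube, rim centre at about (212.5,256), with the plate centre at about (530,257.5). On the way to the sleeve I'll look at the foot, then look at the sleeve from above.

```bash
python3 - <<'E'
from h import *
import json
tall=at_z('top',212.5,255.8,.05);seat=at_z('top',530,257.5,.092);tip=at_z('top',545,255,.148);print(tall,seat,tip)
def R(a): # jaw dir at angle a
    y=np.array([np.cos(a),np.sin(a),0]);z=np.array([0,0,-1.]);return np.column_stack([np.cross(y,z),y,z])
for d in (110,122,135,-70,-58,-45):
    r=R(np.radians(d))
    print(d,[None if (q:=bot.inverse_kinematics(p,r)) is None else np.round(q,2).tolist() for p in ([.487,.222,.012],[.487,.222,.25],[.491,-.272,.3],[.491,-.272,.1])])
E
```

```text
[0.48492612 0.22311441 0.05      ] [ 0.48945303 -0.27340072  0.092     ] [ 0.49031081 -0.2738833   0.148     ]
110 [[0.21, 0.98, -1.23, 1.98, 1.09, 1.07, 0.38], [0.27, 0.57, -1.22, 1.7, 0.56, 1.28, 0.85], [1.17, 0.57, -1.22, 1.55, 0.54, 1.41, 1.83], [1.15, 0.84, -1.23, 1.84, 0.88, 1.14, 1.52]]
122 [[0.21, 0.98, -1.23, 1.98, 1.09, 1.07, 0.59], [0.27, 0.57, -1.22, 1.7, 0.56, 1.28, 1.05], [1.17, 0.57, -1.22, 1.55, 0.54, 1.41, 2.04], [1.15, 0.84, -1.23, 1.84, 0.88, 1.14, 1.73]]
135 [[0.21, 0.98, -1.23, 1.98, 1.09, 1.07, 0.82], [0.27, 0.57, -1.22, 1.7, 0.56, 1.28, 1.28], [1.17, 0.57, -1.22, 1.55, 0.54, 1.41, 2.27], [1.15, 0.84, -1.23, 1.84, 0.88, 1.14, 1.96]]
-70 [[-0.21, 0.67, -0.4, 1.98, 0.46, 0.58, -2.15], [0.19, 0.49, -1.03, 1.7, 0.45, 1.21, -2.18], [0.72, 0.37, -0.39, 1.55, 0.14, 1.25, -0.91], [0.66, 0.56, -0.31, 1.84, 0.23, 0.78, -0.99]]
-58 [[-0.19, 0.68, -0.45, 1.98, 0.51, 0.59, -1.99], [0.2, 0.5, -1.04, 1.7, 0.46, 1.21, -1.97], [0.76, 0.37, -0.44, 1.55, 0.16, 1.25, -0.72], [0.69, 0.56, -0.35, 1.84, 0.26, 0.78, -0.81]]
-45 [[-0.15, 0.69, -0.5, 1.98, 0.56, 0.61, -1.81], [0.25, 0.55, -1.17, 1.7, 0.53, 1.25, -1.82], [0.79, 0.38, -0.49, 1.55, 0.19, 1.26, -0.51], [0.72, 0.57, -0.4, 1.84, 0.3, 0.79, -0.62]]
```

Seat and post-tip estimates agree to 1 mm in x and y.

```bash
cat >> h.py <<'E'
import pickle
def R(deg):
    a=np.radians(deg);y=np.array([np.cos(a),np.sin(a),0]);z=np.array([0,0,-1.]);return np.column_stack([np.cross(y,z),y,z])
R0=R(-58)
def wsave(tag):
    i=bot.camera_info('wrist'); save('wrist',tag+'.png'); pickle.dump(i,open(tag+'.pkl','wb')); return i
E
python3 - <<'E'
from h import *
bot.reach([.49,-.273,.36],R0); i=wsave('wf'); print(bot.read_state()['time'],bot.read_state()['ee_pos'],proj('wrist',[.49,-.273,.092],i),proj('wrist',[.49,-.273,.148],i))
bot.reach([.486,.223,.22],R0); i=wsave('ws'); s=bot.read_state();print(s['time'],s['ee_pos'],s['q'],proj('wrist',[.486,.223,.05],i))
cv2.imwrite('pics/w1.png',np.hstack([cv2.resize(cv2.imread(f'pics/{n}.png'),(400,300)) for n in('wf','ws')]))
E
```

```text
1.8417 [ 0.48917282 -0.27461837  0.35943477] (np.float64(324.2901595247362), np.float64(206.1162724032707)) (np.float64(324.3184882869081), np.float64(214.67017289380922))
3.7583 [0.48674567 0.2218852  0.22006096] [ 0.08161099  0.46736076 -0.8369364   1.75065349  0.38618744  1.0967775
 -1.89653466] (np.float64(323.71279375268267), np.float64(224.80809283781014))
```

View pics/w1.png

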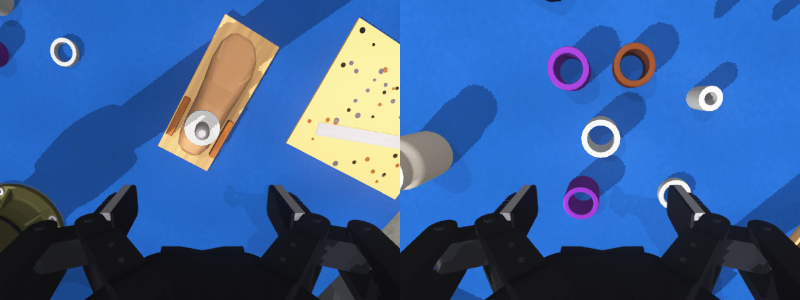

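Wrist views (scaled ×0.625): the plate is at (202,128) against a predicted (203,129), and the sleeve rim at (201,138) against (202,140), so the estimates hold. One crop to refine both.

```bash
python3 - <<'E'
from h import *
def crop(n,u,v,h=40): return cv2.resize(cv2.imread(f'pics/{n}.png')[v-h:v+h,u-h:u+h],(400,400),interpolation=cv2.INTER_CUBIC)
im=np.hstack([crop('wf',324,206),crop('ws',322,222)])
for n,o,p0,rad,z,(u0,v0) in [('wf',0,[.49,-.2735],.034,.092,(284,166)),('ws',400,[.486,.223],.029,.05,(282,182))]:
    i=pickle.load(open(n+'.pkl','rb'))
    pts=[[(a-u0)*5+2+o,(b-v0)*5+2] for t in np.linspace(0,6.28,40) for a,b in [proj('wrist',[p0[0]+rad*np.cos(t),p0[1]+rad*np.sin(t),z],i)]]
    cv2.polylines(im,[np.int32(pts)],True,(0,0,255),1)
cv2.imwrite('pics/c2.png',im)
E
```

```text
(no output)
```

View pics/c2.png

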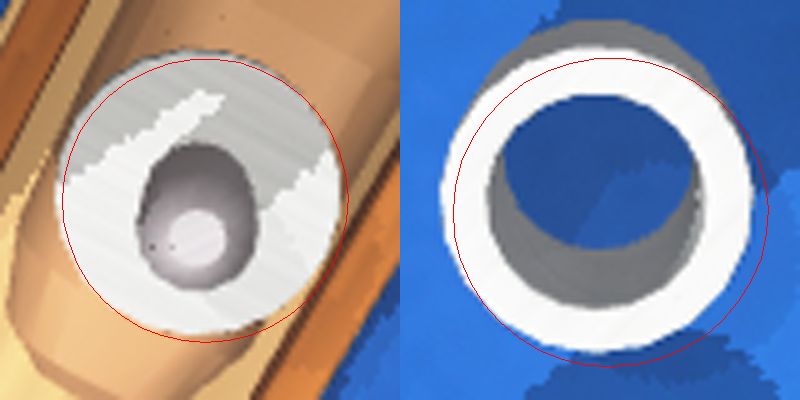

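Observed centres: plate at crop (199,192), which is pixel (323.4,204); rim at crop (597-400,199), which is pixel (321,221.4). Correct and grasp.

```bash
python3 - <<'E'
from h import *
load=lambda n:pickle.load(open(n+'.pkl','rb'))
seat=at_z('wrist',323.4,204.0,.092,load('wf'));sl=at_z('wrist',321.0,221.4,.05,load('ws'));print(seat,sl)
p=(sl[:2]+np.array([.485,.223]))/2
if np.linalg.norm(sl[:2]-[.485,.223])>.008: raise SystemExit('check')
p=.7*sl[:2]+.3*np.array([.485,.223]);print(p)
bot.servo_line([*p,.10],.2)
print(bot.servo_line([*p,.013],.10,stop_force=8)); s=bot.read_state();print(s['ee_pos'],s['ft_force'])
bot.grip(0,40); s=bot.read_state();print(s['time'],s['finger_gap'],s['ft_force'],s['ee_pos'])
bot.servo_line([*p,.05],.1); bot.servo_line([*p,.26],.2); s=bot.read_state();print(s['time'],s['finger_gap'],s['ft_force'],s['ee_pos'])
i=wsave('wg');save('scene','sg.png')
cv2.imwrite('pics/w2.png',np.hstack([cv2.resize(cv2.imread(f'pics/{n}.png'),(400,300)) for n in('wg','sg')]))
E
```

```text
[ 0.4915924  -0.27076502  0.092     ] [0.48739667 0.22680254 0.05      ]
[0.48667767 0.22566178]
False
[0.48699489 0.22595299 0.01353522] [0.22613008 0.05861857 0.3066333 ]
5.9083 0.6670254582300301 [-1.46719761 -1.51820787  5.97627991] [0.48710115 0.22567509 0.01388919]
7.625 0.6703871515899391 [ 0.72315597 -0.85822867 -2.37637179] [0.48616145 0.22515576 0.2588253 ]
```

View pics/w2.png

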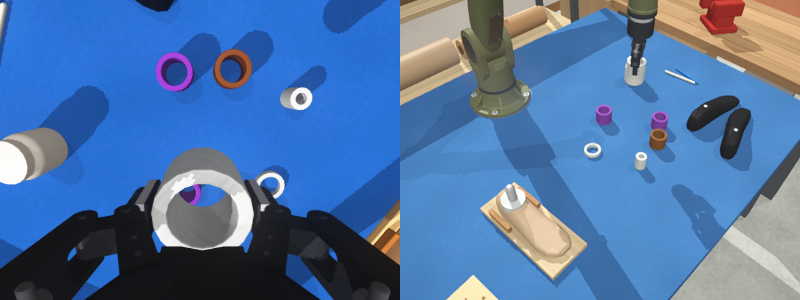

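The sleeve is gripped (gap 0.667, about 57 mm) and hangs upright. The bystanders are unmoved. Next: go above the post and look from close by.

```bash
python3 - <<'E'
from h import *
bot.reach([.4908,-.2718,.30],R0)
bot.servo_line([.4908,-.2718,.195],.15); s=bot.read_state();print(s['time'],s['finger_gap'],s['ft_force'],s['ee_pos'])
i=wsave('wp');save('scene','sp.png'); save('top','tp.png')
e=s['ee_pos']
for z in (.037,-.013): print('rim',proj('wrist',[e[0],e[1],e[2]+z],i),proj('scene',[e[0],e[1],e[2]+z]))
a=cv2.resize(cv2.imread('pics/wp.png')[220:460,160:480],(400,300))
u,v=map(int,proj('scene',[.49,-.272,.16]));b=cv2.resize(cv2.imread('pics/sp.png')[max(v-75,0):max(v-75,0)+150,u-100:u+100],(400,300),interpolation=cv2.INTER_CUBIC)
print(u-100,max(v-75,0))
u,v=map(int,proj('top',[.49,-.272,.16]));c=cv2.resize(cv2.imread('pics/tp.png')[v-75:v+75,440:640],(400,300),interpolation=cv2.INTER_CUBIC)
cv2.imwrite('pics/w3.png',np.vstack([np.hstack([a,b]),np.hstack([c,c*0])]))
E
```

```text
10.3917 0.6668391059484502 [ 1.10483975 -0.60529615 -2.09126845] [ 0.4915362  -0.27158217  0.1958243 ]
rim (np.float64(327.577331022271), np.float64(348.9325163446442)) (np.float64(164.32190953203403), np.float64(264.3290558881547))
rim (np.float64(326.4518367104398), np.float64(292.2839070785701)) (np.float64(170.6438177130884), np.float64(284.27689844524673))
72 217
```

View pics/w3.png

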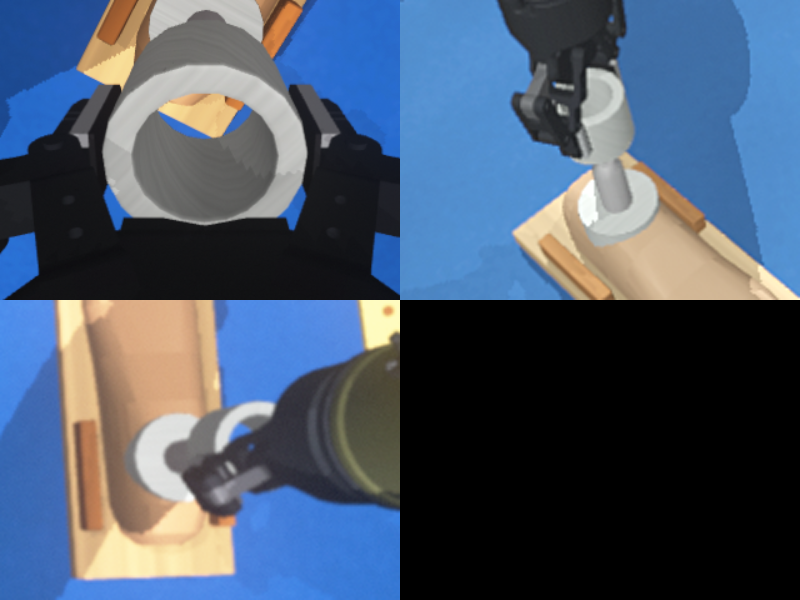

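```bash
python3 - <<'E'
from h import *
i=pickle.load(open('wp.pkl','rb')); e=bot.read_state()['ee_pos']; z=e[2]+.036
print('wrist rim-e',at_z('wrist',324,334.5,z,i)-e,'scene rim-e',at_z('scene',173,263.5,z)-e, 'cross-jaw',R0[:,0])
s=cv2.imread('pics/sp.png');a=cv2.resize(s[225:345,120:220],(500,600),interpolation=cv2.INTER_CUBIC)
def circ(x,y,z,r,c):
    cv2.polylines(a,[np.int32([[(u-120)*5+2,(v-225)*5+2] for t in np.linspace(0,6.28,40) for u,v in [proj('scene',[x+r*np.cos(t),y+r*np.sin(t),z])]])],True,c,1)
circ(e[0],e[1],z,.029,(0,0,255));circ(e[0],e[1],z-.05,.029,(0,0,255))
circ(.4908,-.2718,.092,.034,(0,255,0));circ(.4908,-.2718,.140,.013,(0,255,0))
cv2.imwrite('pics/c3.png',a)
E
```

```text
wrist rim-e [0.00383791 0.00409797 0.036     ] scene rim-e [0.00749021 0.01095062 0.036     ] cross-jaw [0.8480481  0.52991926 0.        ]
```

View pics/c3.png

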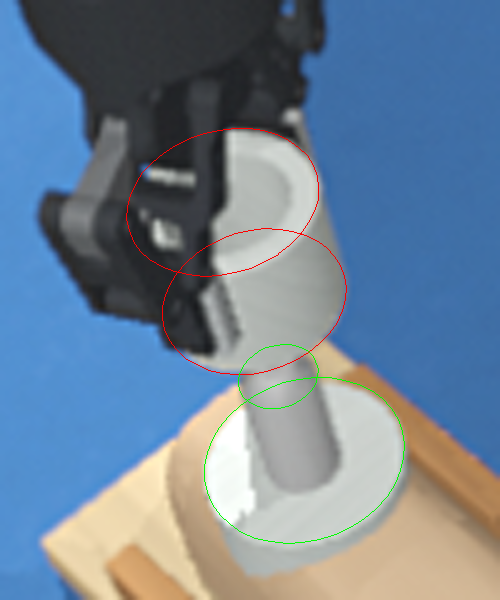

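The overlay in the scene view matches: sleeve rims (red, predicted) and plate and post (green, predicted) are within about 2 mm. The play is 7 mm. Lower with force watch.

```bash
python3 - <<'E'
from h import *
p=[.490,-.2725]
print(bot.servo_line([*p,.115],.06,stop_force=8)); s=bot.read_state();print(s['ee_pos'],s['ft_force'],s['finger_gap'],s['time'])
if s['ee_pos'][2]<.12:
    print(bot.servo_line([*p,.100],.02,stop_force=6)); s=bot.read_state();print(s['ee_pos'],s['ft_force'],s['finger_gap'],s['time'])
save('scene','sl.png'); cv2.imwrite('pics/c4.png',cv2.resize(cv2.imread('pics/sl.png')[225:345,120:220],(500,600),interpolation=cv2.INTER_CUBIC))
E
```

```text
False
[ 0.49024058 -0.27256408  0.11538023] [-0.41535902  0.10681546 -1.99890677] 0.67176707018631 12.025
True
[ 0.48997684 -0.27257022  0.10590897] [-0.40739572 -0.05116143  5.79220609] 0.6722591886388951 12.5417
```

View pics/c4.png

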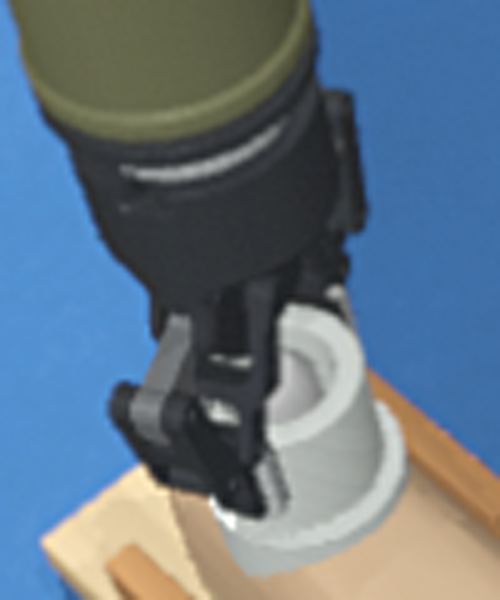

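Contact came at TCP z 0.1059, where 0.106 was expected for seating. The picture shows the sleeve around the post and flat on the plate. Release and retreat.

```bash
python3 - <<'E'
from h import *
bot.grip(1.0); s=bot.read_state();print(s['finger_gap'],s['ft_force'],s['time'])
p=s['ee_pos']; bot.servo_line([p[0],p[1],.30],.15); bot.sleep(.3)
bot.reach([.45,-.02,.33],R0) if False else None
s=bot.read_state();print(s['ee_pos'],s['ft_force'],s['time'])
i=wsave('we');save('scene','se.png');save('top','te.png')
S=cv2.imread('pics/se.png');a=cv2.resize(S[225:345,120:220],(500,600),interpolation=cv2.INTER_CUBIC)
for z,r,x in((.142,.029,0),(.092,.034,0)):
    cv2.polylines(a,[np.int32([[(u-120)*5+2,(v-225)*5+2] for t in np.linspace(0,6.28,40) for u,v in [proj('scene',[.4908+r*np.cos(t),-.2718+r*np.sin(t),z])]])],True,(0,0,255),1)
b=cv2.resize(S,(300,225));c=cv2.resize(cv2.imread('pics/we.png'),(300,225))
cv2.imwrite('pics/c5.png',np.hstack([a,np.vstack([b,c,np.zeros((150,300,3),np.uint8)])]))
E
```

```text
1.0015369790241935 [0.61188267 1.09847249 1.01998384] 12.9917
[ 0.48916775 -0.27241672  0.29966993] [-0.84720478 -0.27320613  0.32260638] 14.7417
```

View pics/c5.png

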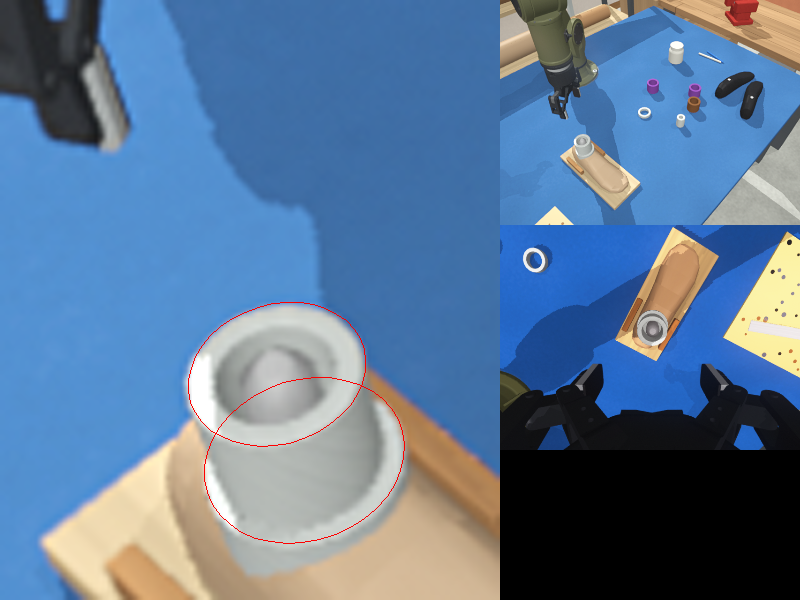

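The rim matches the predicted seated rim almost exactly (crop centre (277,374)). The sleeve is upright on the plate around the post, the gripper is clear and the bystanders are in place. Handing in.

```bash
python3 -c "
from h import *
bot.finish_job()"
```

```text
the job is handed in; nothing more can be done
```

I picked up the plain aluminium tall, wide sleeve and lowered it over the ankle post. I set it on the plate under force watch, let go, backed off to about 0.30 m and handed the job in at about 15 s. The robot gave no verdict.

- **Seating:** contact came at TCP height 0.1059 m, against about 0.106 m expected for a seated sleeve. After release, the sleeve's rim lay on the rim position predicted for a seated sleeve, within about 1–2 mm, and looked upright.
- **Robot clear:** in the last pictures the gripper was well away from everything, and the tool force was below 1 N.
- **Bystanders:** the flat ring and the narrow sleeve looked unmoved in the final scene picture. I judged this by eye and did not measure it.
- **Disagreements:** the top and wrist cameras differed by 3–4 mm on the sleeve and the plate, so I used positions in between. One reading of the sleeve in the gripper was about 13 mm off because the gripper hid part of the rim; an overlay on the scene picture showed it was wrong.

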